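# Make up two job trays at the instrument maker's bench

### The job

Make up the two job trays from the parts laid out on the bench: the dial gauge and the dark walnut handle go in the blue tray; the pale maple handle, the black canister and the brass collar go in the green tray. Each part must end up on the floor of its tray with nothing on top of anything else, the handles and the collar lying flat, the gauge dial up (set it down gently, do not drop it) and the canister standing upright. Leave the red canister and the grey steel collar where they are.

Things in the scene. Friction and masses are not known exactly. Their poses are not given: they have to be found in the camera images.
- tray_blue: Blue plastic job tray, open on top, fixed to the bench. Outside 130 (its x) x 190 (its y) x 14 mm high, walls 4 mm thick, floor 3 mm thick. Origin at the centre of its underside (on the bench), z up.
- tray_green: Green plastic job tray, otherwise the same as the blue one (130 x 190 x 14 mm, walls 4 mm, floor 3 mm), fixed to the bench. Origin at the centre of its underside, z up.
- gauge_mid (a point): Dial gauge lying on its back, black dial up: aluminium-coloured round case 44 mm across and 24 mm thick, 150 g. A thin steel stem (8 mm thick) sticks out from the case along its -x, ending 47 mm from the centre; a stub crown reaches 26 mm along +x. Point: centre of the round case, half-way up (12 mm above its underside); z is the way the dial looks.
- walnut_mid (a point): Dark brown walnut handle lying flat: 90 mm long (its x), 26 mm wide (its y) at both ends, waisted to 16 mm over the middle 36 mm, 24 mm high. Point: its centre, half-way up.
- maple_mid (a point): Pale maple handle, same shape and size as the walnut one: 90 mm (its x) x 26 mm (its y, waist 16 mm over the middle 36 mm) x 24 mm high. Point: its centre, half-way up.
- can_black_mid (a point): Black plastic canister standing upright, 50 mm tall, body 30 mm across, closed by a fixed black lid 33 mm across over the top 11 mm. Point: its centre, half-way up (25 mm); z along its axis, to the lid.
- can_red_mid (a point): Red plastic canister, same shape and size as the black one; not part of the job. Point: its centre, half-way up; z along its axis.
- collar_brass_mid (a point): Yellow brass collar (a thick ring) lying flat: 36 mm outside, 20 mm bore, 24 mm high, 120 g. Point: its centre, half-way up; z along its axis.
- collar_steel_mid (a point): Dark grey steel collar, same shape and size as the brass one; not part of the job. Point: its centre, half-way up.
Not all that is in view belongs to the job. Several things look just like the part that bears collar_brass_mid: the one meant starts farthest to the robot's left.

How it is judged:
By the outcome, as a careful person would: the job done as asked, in the order asked, and still so for the second after the job is handed in, with the robot touching nothing.
It also fails if it takes over 128 s, if anything falls off the work surface, if the arm or the gripper's body presses on something with over 40 N, if the wrist force passes 120 N, or if a joint passes its speed limit or range.

### The arm

A 6-joint arm with a two-finger parallel gripper is mounted at the origin on the work surface. World frame = base frame: x ahead of the robot, y to its left, z up, the work surface at z = 0. Lengths are in m, angles in rad, forces in N, time in s.
With the tool pointing down it reaches from about 0.25 to 0.775 m from the base axis. Payload 4 kg.
Tool frame: the origin (TCP) lies on the front face of the gripper's body, between the roots of the fingers; the fingertips stand 97 mm ahead of it and the grasp point (between the pads) lies 78 mm ahead of it; z points along the fingers, y is the direction in which the jaws open and shut (so a half turn about z gives the same grasp; the last joint's range is limited). The gripper opens to 94 mm and grips with 3 to 60 N. Pads are 16 mm wide; open, the fingers measure 119 mm over their backs; the gripper's body (75 mm by 177 mm) begins 78 mm behind the grasp point.
Start: joints at [1.138, 0.087, 1.371, -0, 1.684, -0.103], TCP at [0.178, 0.52, 0.303] pointing down, gripper open.
Joint ranges: [-3.1, 3.1], [-0.76, 2.03], [0.27, 2.55], [-1.08, 4.22], [0.17, 2.65], [-2.57, 2.57]. Speed limits (rad/s): [2.79, 2.79, 3.14, 3.14, 3.14, 3.14].

### API

Orientations are given as [roll, pitch, yaw] about the fixed x, y, z axes, in that order (R = Rz(yaw) Ry(pitch) Rx(roll)).
In Python, from bench import arm gives the robot as it stands.
- The arm moves only by the tool arm_command, never from a script. Its arguments are lists of equal length, an entry for each row: "offset": the shift along the world's x, y, z in m, a list of three; "delta_rot": the turn, a rotation vector about the world's x, y, z in rad, a list of three; "fingers": the opening, from 0 (shut) to 1 (fully open). In form: {"offset": [[tx, ty, tz], ...], "delta_rot": [[ax, ay, az], ...], "fingers": [fingers, ...]}. A call has exactly 8 rows; each row is the pose to reach, as a shift and turn from the pose commanded when the call began; what a row does not reach only later rows make up. A row lasts 1/12 s, in which the tool goes at most 41.7 mm and 7.16 degrees, less where a joint would pass 70% of its speed; a pose out of reach is approached as far as the arm can. A call with a gripper value outside its range is refused whole. The fingers move at their own pace and stop on an object; the grip force is fixed at half the most. Time passes only in rows, so rows that repeat a pose let the fingers close, or fill a call up. It gives the time, the measured TCP pose, the force and the opening at its end, in the units of the state.
- arm.read_state(): the state, without advancing time (a new reading comes with each control period).
- arm.camera(name): name is "side" or "top" or "wrist"; returns a dict with "color" (400x640x3 uint8, blue, green, red), "K" (3x3 intrinsics, pixels), "distortion" ([k1, k2, p1, p2, k3] as OpenCV has them; the pictures are not rectified), "cam_to_world" (4x4, takes a point from camera to world coordinates); the wrist camera has in their place "mount" (4x4, takes a point from camera to tool coordinates, whose origin is the TCP and whose axes are the flange's). Camera axes: x right, y down, z forward; pixel columns grow to the right and rows downward; lengths in m; the calibration is good to about 2 mm. A picture is of the moment at which its call begins: read the wrist's pose just before it. There is no depth.
- arm.hand_in(): hands the job in, once; it reports no verdict.
The state is a dict: "time_s": time; "joint_pos": joint angles; "joint_vel": joint speeds; "joint_torque": joint torques, N m; "tool_pos": TCP position; "orientation": TCP orientation; "contact_force": force on the tool from outside, world axes, zero at the start; "ft_torque": the same for the moment, N m; "finger_gap": finger opening in m.
Only numpy, scipy, OpenCV 4.12 (cv2) and the standard library are available. Lean on these libraries where they do the work, as an engineer would, in place of code of your own. Each camera call takes 0.05 s, during which the arm holds its last target.

## Working session

There is one attempt and no reset: what is moved stays moved. The work goes in short steps, Python scripts to look and compute and a tool call to move; the robot and the scene stay as the last step left them, time stands still between calls to the robot, and variables do not carry over. Pictures are saved under pics/ and viewed, and the job is handed in when it is done.

Besides the shell and the picture viewer there is one more tool, called after "Emit:" by a JSON object that holds its "fn" and its "kwargs". arm_command: Moves the arm, as the interface text tells. Its arguments: {"type":"object","properties":{"offset":{"type":"array","items":{"type":"array","items":{"type":"number"}}},"delta_rot":{"type":"array","items":{"type":"array","items":{"type":"number"}}},"fingers":{"type":"array","items":{"type":"number"}}},"required":["offset","delta_rot","fingers"]}

```bash
mkdir -p pics
python3 - <<'E'
from bench import arm
import cv2,json,numpy as np
s=arm.read_state();print(s)
for n in("top","side","wrist"):
    c=arm.camera(n);cv2.imwrite(f"pics/{n}0.png",c["color"])
    print(n,c["K"],c["distortion"],c.get("cam_to_world",c.get("mount")))
    np.savez(f"{n}0.npz",**c)
E
```

```text
{'time_s': 0.0, 'joint_pos': array([ 1.13790475e+00,  8.79291145e-02,  1.37224494e+00,  2.44976901e-05,
        1.68360267e+00, -1.03101327e-01]), 'joint_vel': array([-0.00069748,  0.00144144, -0.00021364,  0.00123137,  0.00177068,
       -0.00111642]), 'joint_torque': array([ 1.91771096e-04, -3.40174913e+01, -3.02431834e+01,  7.16161681e-02,
        3.27621528e-02, -1.91167937e-04]), 'tool_pos': array([0.17797046, 0.52005093, 0.30152283]), 'orientation': array([-3.13942269e+00, -2.49000338e-04,  2.81180486e+00]), 'contact_force': array([ 0.56744094,  0.19657996, -0.67001951]), 'ft_torque': array([ 0.01295261, -0.03739545, -0.04806288]), 'finger_gap': 0.09399249815100977}
top [[449.59043979   0.         324.15727919]
 [  0.         449.59043979 197.19320756]
 [  0.           0.           1.        ]] [-0.12681913  0.          0.          0.          0.        ] [[-0.00797003 -0.98825374  0.15261398  0.30780639]
 [-0.99982019  0.00524939 -0.01822164  0.00231392]
 [ 0.01720647 -0.15273177 -0.98811788  1.00368268]
 [ 0.          0.          0.          1.        ]]
side [[383.80515543   0.         317.34741263]
 [  0.         383.80515543 198.97520055]
 [  0.           0.           1.        ]] [-0.07665248  0.          0.          0.          0.        ] [[ 0.99329732 -0.09035953  0.07208042  0.41212751]
 [-0.11550047 -0.7517481   0.64925684 -0.5276569 ]
 [-0.00448023 -0.6532304  -0.75714594  0.67744563]
 [ 0.          0.          0.          1.        ]]
wrist [[343.87415081   0.         314.88643014]
 [  0.         343.87415081 197.50650667]
 [  0.           0.           1.        ]] [-0.05305244  0.          0.          0.          0.        ] [[ 1.26645022e-03 -9.61559184e-01 -2.74594851e-01  7.96589537e-02]
 [ 9.99999187e-01  1.17645275e-03  4.92435485e-04  8.52163334e-04]
 [-1.50457995e-04 -2.74595252e-01  9.61559892e-01 -8.28812402e-02]
 [ 0.00000000e+00  0.00000000e+00  0.00000000e+00  1.00000000e+00]]
```

View pics/top0.png

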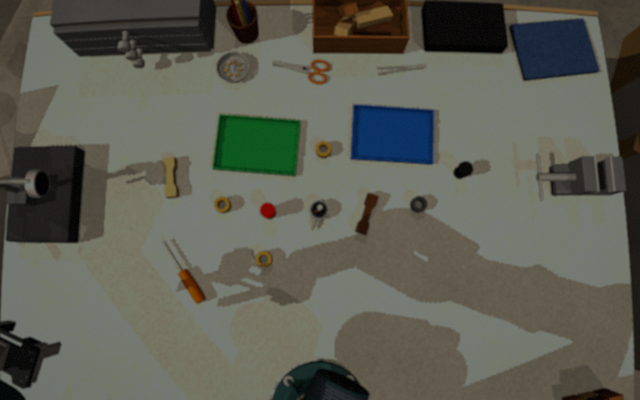

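View pics/side0.png

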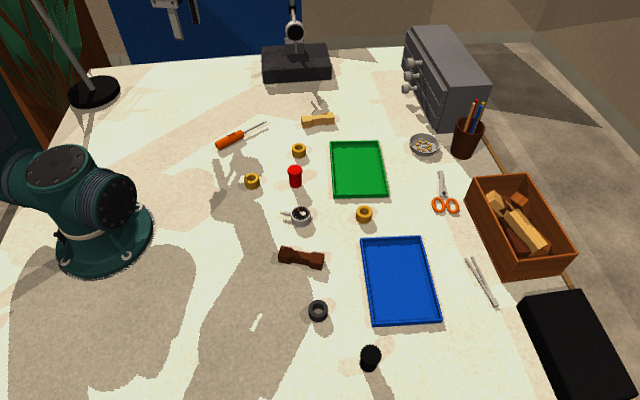

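View pics/wrist0.png

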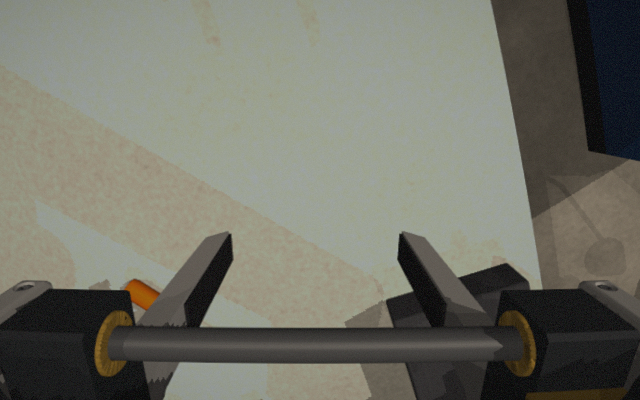

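```bash
cat > h.py <<'E'
import cv2,numpy as np
from scipy.spatial.transform import Rotation as R
def ray(c,uv,T):
    p=cv2.undistortPoints(np.array([[uv]],float),c["K"],c["distortion"])[0,0]
    return T[:3,3],T[:3,:3]@np.array([p[0],p[1],1])
def at(c,uv,z,T=None):
    T=c["cam_to_world"] if T is None else T
    o,d=ray(c,uv,T); return o+d*(z-o[2])/d[2]
def crop(img,x0,y0,x1,y1,k,f):
    i=cv2.resize(img[y0:y1,x0:x1],None,fx=k,fy=k,interpolation=cv2.INTER_CUBIC)
    for x in range((x0+9)//10*10,x1,10):
        cv2.line(i,((x-x0)*k,0),((x-x0)*k,4),(0,0,255),1)
        if x%20==0: cv2.putText(i,str(x),((x-x0)*k,14),0,.35,(0,0,255))
    for y in range((y0+9)//10*10,y1,10):
        cv2.line(i,(0,(y-y0)*k),(4,(y-y0)*k),(0,0,255),1)
        if y%20==0: cv2.putText(i,str(y),(5,(y-y0)*k),0,.35,(0,0,255))
    cv2.imwrite(f,i)
E
python3 - <<'E'
from h import *
t=np.load("top0.npz");s=np.load("side0.npz")
crop(t["color"],150,140,340,275,4,"pics/tA.png")
crop(t["color"],300,95,490,240,4,"pics/tB.png")
crop(s["color"],210,90,410,235,4,"pics/sA.png")
crop(s["color"],250,200,450,380,4,"pics/sB.png") if 0 else crop(s["color"],250,230,450,376,4,"pics/sB.png")
E
```

```text
(no output)
```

View pics/tA.png

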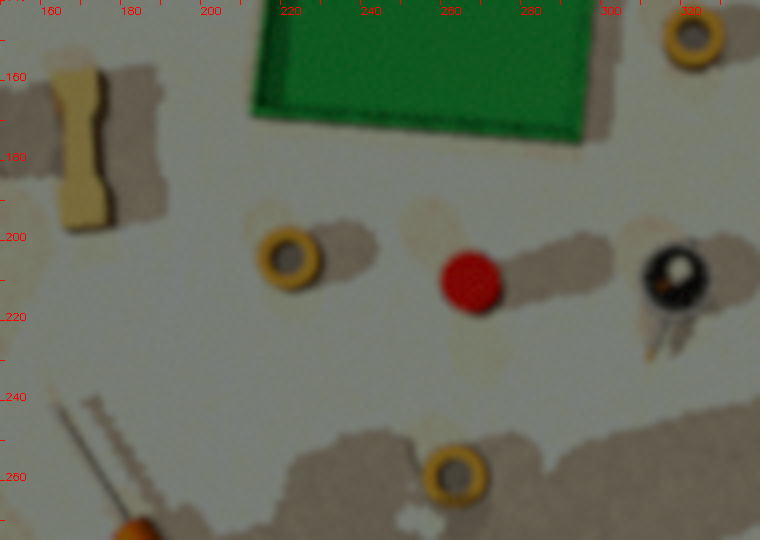

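View pics/tB.png

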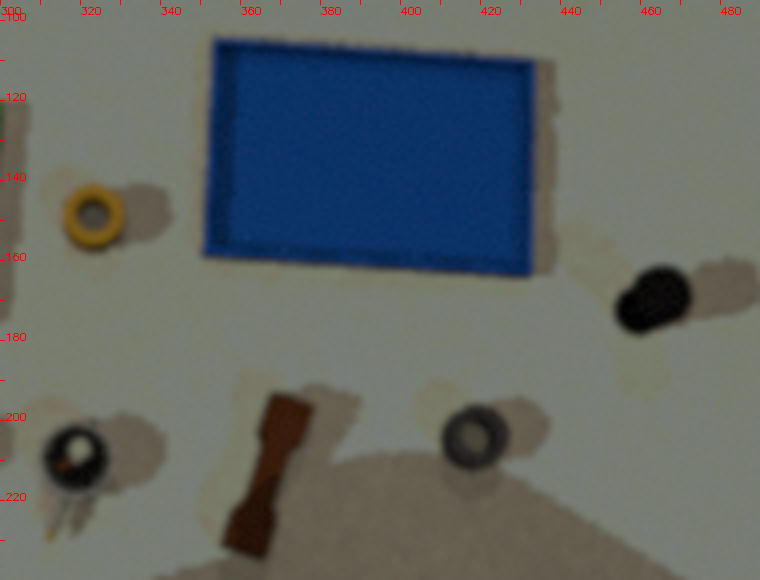

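View pics/sA.png

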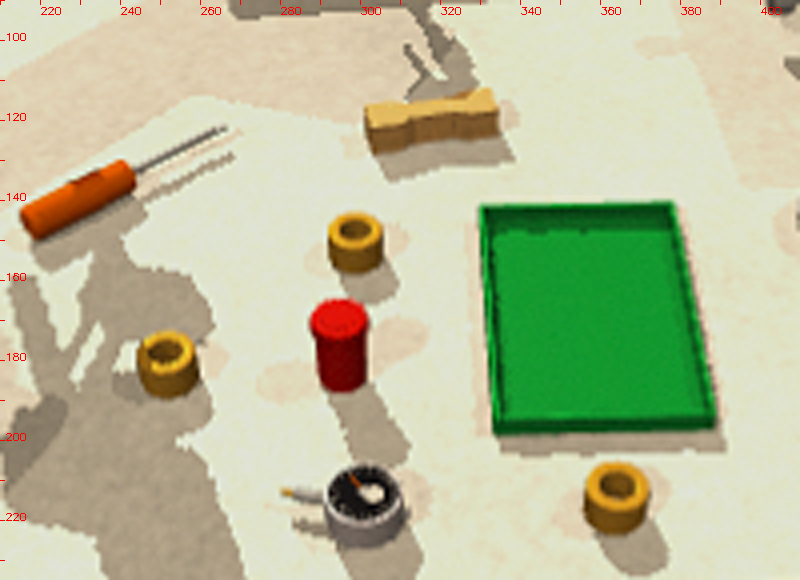

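View pics/sB.png

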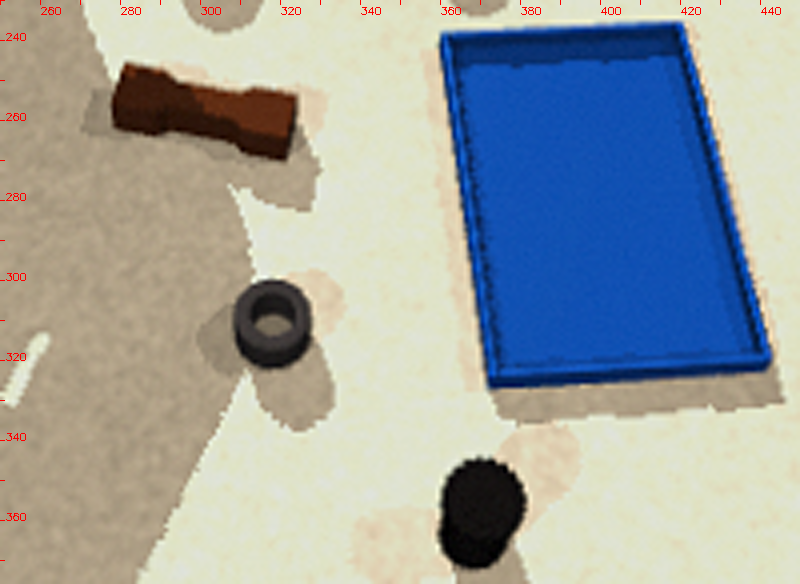

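Run:
```python
from h import *
t=np.load("top0.npz");s=np.load("side0.npz")
crop(t["color"],200,100,350,190,5,"pics/tG.png")
P=lambda u,v,x0,y0:(x0+(u+.5)/4-.5,y0+(v+.5)/4-.5)
A=lambda u,v:P(u,v,150,140)
B=lambda u,v:P(u,v,300,95)
C=lambda u,v:P(u,v,210,90)
D=lambda u,v:P(u,v,250,230)
def sh(n,p,z,q=None):
    a=at(t,p,z); print(n,a.round(4), at(s,q,z).round(4) if q else "")
sh("maple e1",A(76,70),.024,C(493,96)); sh("maple e2",A(84,228),.024,C(369,113))
sh("brass",A(290,258),.024,C(356,230))
sh("red",A(470,281),.05,C(340,319))
sh("gauge",A(676,277),.024,C(366,493));sh("stem",A(650,358),.012,C(287,491))
sh("steel",B(475,437),.024,D(272,309))
sh("waln e1",B(292,398),.024,D(292,116) if 0 else None);sh("waln e2",B(242,552),.024)
for p,q in zip([(272,393),(313,403),(263,558),(222,546)],[(297,97),(287,137),(113,102),(124,65)]): sh("w",B(*p),.024,D(*q))
sh("black",B(662,293),.05,D(483,499));sh("blackbase",B(636,310),0)
for p,q in zip([(215,38),(535,60),(530,276),(203,257)],[(683,24),(770,358),(491,383),(442,35)]): sh("blue",B(*p),.014,D(*q))
sh("brass2",B(94,215),.024)
```

```text
maple e1 [0.5526 0.3352 0.024 ] [0.5538 0.3405 0.024 ]
maple e2 [0.4622 0.3261 0.024 ] [0.4661 0.3317 0.024 ]
brass [0.4448 0.2095 0.024 ] [0.4471 0.2119 0.024 ]
red [0.4283 0.1069 0.05  ] [0.4301 0.1066 0.05  ]
gauge [ 0.4332 -0.0034  0.024 ] [ 0.4346 -0.0029  0.024 ]
stem [0.3898 0.0112 0.012 ] [0.3914 0.0134 0.012 ]
steel [ 0.443  -0.2249  0.024 ] [ 0.4449 -0.2248  0.024 ]
waln e1 [ 0.4654 -0.1232  0.024 ] 
waln e2 [ 0.3804 -0.0937  0.024 ] 
w [ 0.4683 -0.1121  0.024 ] [ 0.4705 -0.1132  0.024 ]
w [ 0.4626 -0.1348  0.024 ] [ 0.4627 -0.1357  0.024 ]
w [ 0.377  -0.1052  0.024 ] [ 0.3787 -0.1054  0.024 ]
w [ 0.3837 -0.0828  0.024 ] [ 0.3854 -0.0838  0.024 ]
black [ 0.519  -0.3275  0.05  ] [ 0.5186 -0.3294  0.05  ]
blackbase [ 0.52   -0.3286  0.    ] 
blue [ 0.6786 -0.0854  0.014 ] [ 0.6802 -0.0867  0.014 ]
blue [ 0.6664 -0.2729  0.014 ] [ 0.6672 -0.2724  0.014 ]
blue [ 0.5369 -0.263   0.014 ] [ 0.5386 -0.2675  0.014 ]
blue [ 0.5481 -0.076   0.014 ] [ 0.5518 -0.078   0.014 ]
brass2 [ 0.5701 -0.0143  0.024 ]
```

View pics/tG.png

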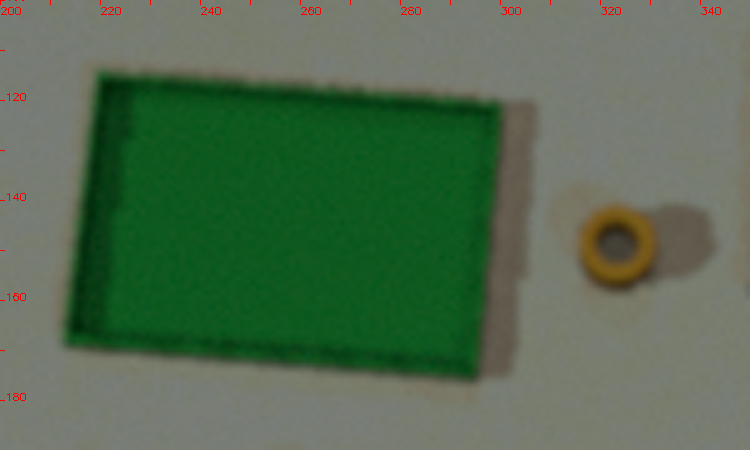

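Run:
```python
from h import *
t=np.load("top0.npz");s=np.load("side0.npz")
g=[]
for p,q in zip([(98,72),(501,100),(480,380),(65,346)],[(675,203),(714,429),(494,431),(480,206)]):
    a=at(t,(200+(p[0]+.5)/5-.5,100+(p[1]+.5)/5-.5),.014);b=at(s,(210+q[0]/4-.4,90+q[1]/4-.4),.014);print(a.round(4),b.round(4));g.append((a+b)/2)
g=np.array(g)[:,:2];c=g.mean(0);e=(g[0]+g[3]-g[1]-g[2]);f=(g[0]+g[1]-g[2]-g[3])
th=np.arctan2(-e[0],e[1]);print(c,th,np.arctan2(f[1],f[0]))
def loc(c,th,x,y):return np.round(c+np.array([[np.cos(th),-np.sin(th)],[np.sin(th),np.cos(th)]])@[x,y],4)
for n,x,y in(("maple",0,.052),("can",.028,-.005),("collar",-.028,-.045)):print(n,loc(c,th,x,y))
for n,x,y in(("gauge",.010,.035),("walnut",0,-.045)):print(n,loc(np.array([.6085,-.175]),-.065,x,y))
```

```text
[0.6565 0.2251 0.014 ] [0.6587 0.2249 0.014 ]
[0.6413 0.0386 0.014 ] [0.6374 0.0283 0.014 ]
[0.51   0.0478 0.014 ] [0.5117 0.0418 0.014 ]
[0.5269 0.2356 0.014 ] [0.5305 0.2371 0.014 ]
[0.58412042 0.13489079] -0.09387651175935231 -0.08789471475263586
maple [0.589  0.1867]
can [0.6115 0.1273]
collar [0.552  0.0927]
gauge [ 0.6208 -0.1407]
walnut [ 0.6056 -0.2199]
```

Emit:
{"fn": "arm_command", "kwargs": {"offset": [[0.01,-0.02,0],[0.028,-0.056,0],[0.046,-0.092,0],[0.064,-0.128,0],[0.082,-0.164,0],[0.1,-0.2,0],[0.118,-0.236,0],[0.136,-0.272,0]], "delta_rot": [[0,0,0],[0,0,0],[0,0,0],[0,0,0],[0,0,0],[0,0,0],[0,0,0],[0,0,0]], "fingers": [1,1,1,1,1,1,1,1]}}

```text
time_s: 0.82
tool_pos: [0.3142, 0.2466, 0.3025]
orientation: [3.141, 0.0, 2.813]
contact_force: [0.5, 0.3, 0.1]
finger_gap: 0.0939
```

Tracks well. On to above the gauge, (0.434, -0.0035).

Emit:
{"fn": "arm_command", "kwargs": {"offset": [[0.017,-0.035,0],[0.034,-0.07,-0.01],[0.051,-0.105,-0.02],[0.068,-0.14,-0.03],[0.085,-0.175,-0.04],[0.1,-0.21,-0.05],[0.112,-0.236,-0.055],[0.12,-0.2515,-0.06]], "delta_rot": [[0,0,0],[0,0,0],[0,0,0],[0,0,0],[0,0,0],[0,0,0],[0,0,0],[0,0,0]], "fingers": [1,1,1,1,1,1,1,1]}}

```text
time_s: 1.48
tool_pos: [0.4345, -0.006, 0.2417]
orientation: [-3.141, -0.001, 2.808]
contact_force: [1.3, 0.3, -0.0]
finger_gap: 0.0938
```

Run:
```python
from bench import arm
from h import *
s=arm.read_state();c=arm.camera("wrist");cv2.imwrite("pics/w1.png",c["color"]);print(s["tool_pos"],s["orientation"])
np.savez("w1.npz",pos=s["tool_pos"],ori=s["orientation"],**c)
```

```text
[ 0.43448278 -0.00603062  0.24166371] [-3.14057912e+00 -8.63702855e-04  2.80839233e+00]
```

View pics/w1.png

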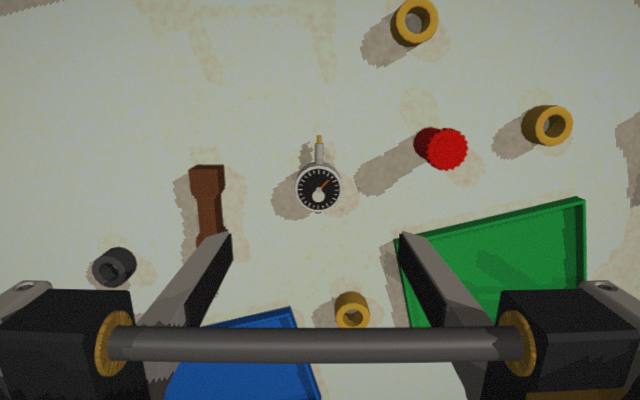

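```bash
cat >> h.py <<'E'
def wT(d):
    T=np.eye(4);T[:3,:3]=R.from_euler("xyz",d["ori"]).as_matrix();T[:3,3]=d["pos"];return T@d["mount"]
E
python3 - <<'E'
from h import *
d=np.load("w1.npz");T=wT(d)
for n,uv,z in(("gauge",(318,189),.024),("tip",(319,138),.012),("red",(448,149),.05),("wal1",(206,167),.024),("brassL",(553,125),.024),("greenc",(583,200),.014),("greenc2",(398,240),.014),("bluec",(290,309),.014)):print(n,at(d,uv,z,T).round(4))
E
```

```text
gauge [ 0.4338 -0.002   0.024 ]
tip [0.392  0.0133 0.012 ]
red [0.4299 0.1098 0.05  ]
wal1 [ 0.382  -0.0898  0.024 ]
brassL [0.4459 0.2129 0.024 ]
greenc [0.5305 0.238  0.014 ]
greenc2 [0.5103 0.0545 0.014 ]
bluec [ 0.5488 -0.072   0.014 ]
```

Emit:
{"fn": "arm_command", "kwargs": {"offset": [[0,0,-0.02],[0,0,-0.045],[0,0,-0.07],[0,0,-0.095],[0,0,-0.115],[0,0,-0.13],[0,0,-0.138],[0,0,-0.138]], "delta_rot": [[0,0,0],[0,0,0],[0,0,0],[0,0,0],[0,0,0],[0,0,0],[0,0,0],[0,0,0]], "fingers": [1,1,1,1,1,1,1,1]}}

```text
time_s: 2.2
tool_pos: [0.4326, -0.0026, 0.1027]
orientation: [-3.141, -0.005, 2.812]
contact_force: [-1.5, -0.0, 0.0]
finger_gap: 0.094
```

Emit:
{"fn": "arm_command", "kwargs": {"offset": [[0.001,0,0],[0.001,0,0],[0.001,0,0],[0.001,0,0],[0.001,0,0],[0.001,0,0],[0.001,0,0],[0.001,0,0]], "delta_rot": [[0,0,0],[0,0,0],[0,0,0],[0,0,0],[0,0,0],[0,0,0],[0,0,0],[0,0,0]], "fingers": [0.7,0.55,0.4,0.3,0.2,0.1,0.1,0.1]}}

```text
time_s: 2.87
tool_pos: [0.4351, -0.0032, 0.1048]
orientation: [-3.142, 0.0, 2.812]
contact_force: [-1.4, -1.6, 0.6]
finger_gap: 0.044
```

Emit:
{"fn": "arm_command", "kwargs": {"offset": [[0,0,0.015],[0,0,0.04],[0.01,-0.007,0.065],[0.035,-0.026,0.08],[0.065,-0.048,0.08],[0.097,-0.072,0.08],[0.129,-0.096,0.08],[0.158,-0.117,0.08]], "delta_rot": [[0,0,0],[0,0,0],[0,0,0.03],[0,0,0.08],[0,0,0.14],[0,0,0.2],[0,0,0.25],[0,0,0.27]], "fingers": [0.1,0.1,0.1,0.1,0.1,0.1,0.1,0.1]}}

```text
time_s: 3.53
tool_pos: [0.5944, -0.1217, 0.184]
orientation: [3.142, -0.001, 3.083]
contact_force: [-0.3, 0.6, -1.7]
finger_gap: 0.0432
```

Emit:
{"fn": "arm_command", "kwargs": {"offset": [[0.019,-0.014,0],[0.028,-0.0205,-0.005],[0.0287,-0.021,-0.015],[0.0287,-0.021,-0.03],[0.0287,-0.021,-0.045],[0.0287,-0.021,-0.055],[0.0287,-0.021,-0.062],[0.0287,-0.021,-0.066]], "delta_rot": [[0,0,0],[0,0,0],[0,0,0],[0,0,0],[0,0,0],[0,0,0],[0,0,0],[0,0,0]], "fingers": [0.1,0.1,0.1,0.1,0.1,0.1,0.1,0.1]}}

```text
time_s: 4.2
tool_pos: [0.6207, -0.1404, 0.1169]
orientation: [3.141, -0.003, 3.082]
contact_force: [-0.3, 0.0, -1.2]
finger_gap: 0.0428
```

Run:
```python
from bench import arm
from h import *
s=arm.read_state();print(s["tool_pos"],s["contact_force"])
c=arm.camera("side");crop(c["color"],330,210,470,330,5,"pics/s2.png")
c=arm.camera("top");crop(c["color"],300,95,460,215,4,"pics/t2.png")
```

```text
[ 0.62069386 -0.14041147  0.11685424] [-0.25530308  0.04286813 -1.15932195]
```

View pics/s2.png

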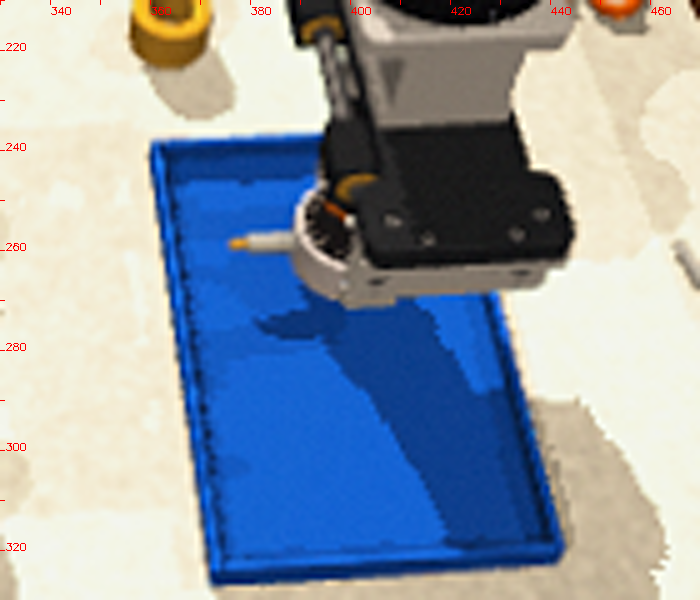

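Emit:
{"fn": "arm_command", "kwargs": {"offset": [[0,0,-0.002],[0,0,-0.004],[0,0,-0.006],[0,0,-0.007],[0,0,-0.008],[0,0,-0.009],[0,0,-0.0095],[0,0,-0.01]], "delta_rot": [[0,0,0],[0,0,0],[0,0,0],[0,0,0],[0,0,0],[0,0,0],[0,0,0],[0,0,0]], "fingers": [0.1,0.1,0.1,0.1,0.1,0.1,0.1,0.1]}}

```text
time_s: 4.97
tool_pos: [0.6218, -0.1412, 0.1086]
orientation: [3.142, 0.0, 3.082]
contact_force: [0.8, -0.2, -1.0]
finger_gap: 0.043
```

Emit:
{"fn": "arm_command", "kwargs": {"offset": [[0,0,-0.0005],[0,0,-0.001],[0,0,-0.001],[0,0,-0.0015],[0,0,-0.0015],[0,0,-0.002],[0,0,-0.002],[0,0,-0.002]], "delta_rot": [[0,0,0],[0,0,0],[0,0,0],[0,0,0],[0,0,0],[0,0,0],[0,0,0],[0,0,0]], "fingers": [0.1,0.1,0.1,0.1,0.1,0.1,0.1,0.1]}}

```text
time_s: 5.63
tool_pos: [0.6219, -0.1411, 0.1079]
orientation: [-3.141, 0.0, 3.082]
contact_force: [-2.7, 1.1, 5.2]
finger_gap: 0.043
```

Run:
```python
from bench import arm
from h import *
s=arm.read_state();print(s["tool_pos"],s["contact_force"],s["finger_gap"])
c=arm.camera("side");crop(c["color"],330,210,470,330,5,"pics/s3.png")
```

```text
[ 0.62185861 -0.14114919  0.1078666 ] [-2.70975317  1.10606966  5.16531853] 0.04295698795743625
```

View pics/s3.png

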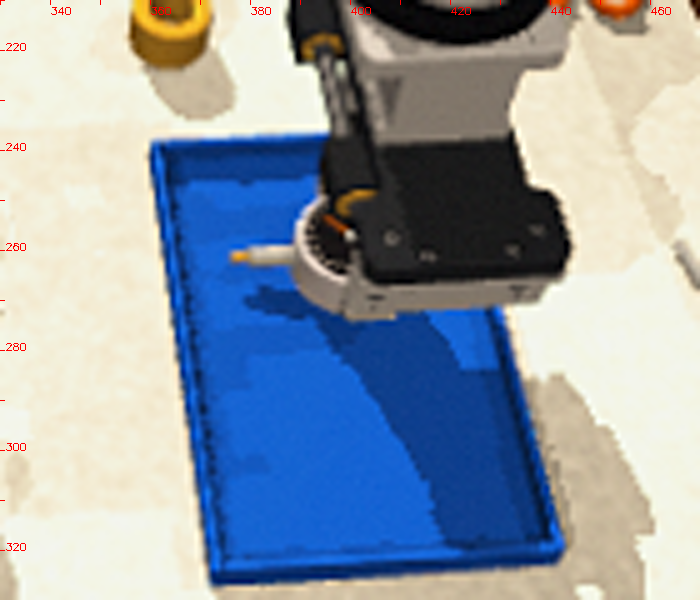

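Emit:
{"fn": "arm_command", "kwargs": {"offset": [[0,0,0.0005],[0,0,0.0005],[0,0,0.0005],[0,0,0.0005],[0,0,0.0005],[0,0,0.0005],[0,0,0.005],[0,0,0.02]], "delta_rot": [[0,0,0],[0,0,0],[0,0,0],[0,0,0],[0,0,0],[0,0,0],[0,0,0],[0,0,0]], "fingers": [0.48,0.5,0.53,0.56,0.6,0.62,0.62,0.62]}}

```text
time_s: 6.35
tool_pos: [0.6204, -0.1407, 0.124]
orientation: [3.14, -0.006, 3.082]
contact_force: [-0.2, -0.4, -0.3]
finger_gap: 0.0578
```

Emit:
{"fn": "arm_command", "kwargs": {"offset": [[0,0,0.025],[-0.01,0.002,0.055],[-0.035,0.006,0.075],[-0.07,0.012,0.08],[-0.108,0.018,0.08],[-0.146,0.024,0.08],[-0.18,0.03,0.08],[-0.198,0.0325,0.08]], "delta_rot": [[0,0,0],[0,0,-0.03],[0,0,-0.08],[0,0,-0.14],[0,0,-0.2],[0,0,-0.25],[0,0,-0.277],[0,0,-0.277]], "fingers": [0.62,0.62,0.62,0.62,0.62,0.62,0.62,0.62]}}

```text
time_s: 7.02
tool_pos: [0.4207, -0.1078, 0.2069]
orientation: [-3.142, -0.001, 2.804]
contact_force: [-0.1, 0.2, 0.9]
finger_gap: 0.0581
```

```bash
cat >> h.py <<'E'
def wrist(tag):
    from bench import arm
    s=arm.read_state();c=arm.camera("wrist");cv2.imwrite(f"pics/{tag}.png",c["color"]);print(s["tool_pos"].round(4),s["orientation"].round(4))
    np.savez(f"{tag}.npz",pos=s["tool_pos"],ori=s["orientation"],**c)
E
python3 -c "from h import *;wrist('w2')"
```

```text
[ 0.4207 -0.1078  0.2069] [-3.1415e+00 -8.0000e-04  2.8038e+00]
```

View pics/w2.png

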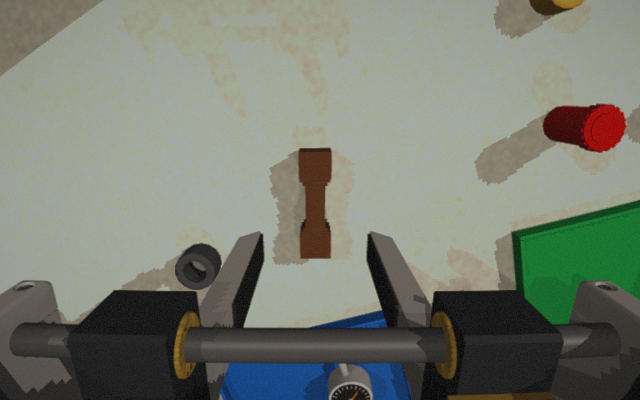

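Emit:
{"fn": "arm_command", "kwargs": {"offset": [[0,0,-0.02],[0,0,-0.045],[0,0,-0.07],[0,0,-0.09],[0,0,-0.1],[0,0,-0.104],[0,0,-0.104],[0,0,-0.104]], "delta_rot": [[0,0,0],[0,0,0],[0,0,0],[0,0,0],[0,0,0],[0,0,0],[0,0,0],[0,0,0]], "fingers": [0.62,0.62,0.62,0.62,0.62,0.62,0.5,0.4]}}

```text
time_s: 7.73
tool_pos: [0.4247, -0.109, 0.1038]
orientation: [3.142, 0.002, 2.805]
contact_force: [-0.7, 0.1, -0.0]
finger_gap: 0.0479
```

Emit:
{"fn": "arm_command", "kwargs": {"offset": [[0,0,0],[0,0,0],[0,0,0],[0,0,0],[0,0,0],[0,0,0],[0,0,0],[0,0,0]], "delta_rot": [[0,0,0],[0,0,0],[0,0,0],[0,0,0],[0,0,0],[0,0,0],[0,0,0],[0,0,0]], "fingers": [0.3,0.2,0.1,0,0,0,0,0]}}

```text
time_s: 8.4
tool_pos: [0.4241, -0.1087, 0.1031]
orientation: [3.142, 0.001, 2.805]
contact_force: [-1.2, 0.6, 2.6]
finger_gap: 0.0156
```

Emit:
{"fn": "arm_command", "kwargs": {"offset": [[0,0,0.015],[0,0,0.04],[0.01,-0.006,0.065],[0.035,-0.021,0.08],[0.065,-0.039,0.08],[0.097,-0.059,0.08],[0.129,-0.078,0.08],[0.158,-0.096,0.08]], "delta_rot": [[0,0,0],[0,0,0],[0,0,0.03],[0,0,0.08],[0,0,0.14],[0,0,0.2],[0,0,0.25],[0,0,0.272]], "fingers": [0,0,0,0,0,0,0,0]}}

```text
time_s: 9.07
tool_pos: [0.5832, -0.2055, 0.182]
orientation: [3.141, -0.0, 3.079]
contact_force: [-0.0, 0.7, -0.1]
finger_gap: 0.0163
```

Emit:
{"fn": "arm_command", "kwargs": {"offset": [[0.016,-0.01,0],[0.023,-0.014,-0.005],[0.024,-0.0145,-0.018],[0.024,-0.0145,-0.035],[0.024,-0.0145,-0.05],[0.024,-0.0145,-0.06],[0.024,-0.0145,-0.067],[0.024,-0.0145,-0.071]], "delta_rot": [[0,0,0],[0,0,0],[0,0,0],[0,0,0],[0,0,0],[0,0,0],[0,0,0],[0,0,0]], "fingers": [0,0,0,0,0,0,0,0]}}

```text
time_s: 9.73
tool_pos: [0.6045, -0.2183, 0.1099]
orientation: [3.14, -0.003, 3.077]
contact_force: [0.6, -0.7, -0.8]
finger_gap: 0.0155
```

Emit:
{"fn": "arm_command", "kwargs": {"offset": [[0,0,-0.002],[0,0,-0.0035],[0,0,-0.005],[0,0,-0.006],[0,0,-0.007],[0,0,-0.0075],[0,0,-0.0075],[0,0,-0.0075]], "delta_rot": [[0,0,0],[0,0,0],[0,0,0],[0,0,0],[0,0,0],[0,0,0],[0,0,0],[0,0,0]], "fingers": [0,0,0,0,0,0,0,0]}}

```text
time_s: 10.4
tool_pos: [0.6063, -0.2193, 0.1062]
orientation: [-3.141, 0.002, 3.077]
contact_force: [-1.8, 0.5, 6.3]
finger_gap: 0.0157
```

Run:
```python
from bench import arm
from h import *
s=arm.read_state();print(s["tool_pos"],s["contact_force"],s["finger_gap"])
c=arm.camera("side");crop(c["color"],330,210,470,330,5,"pics/s4.png")
```

```text
[ 0.60626129 -0.21931947  0.10619195] [-1.78213325  0.5404737   6.27149573] 0.015721684021455625
```

View pics/s4.png

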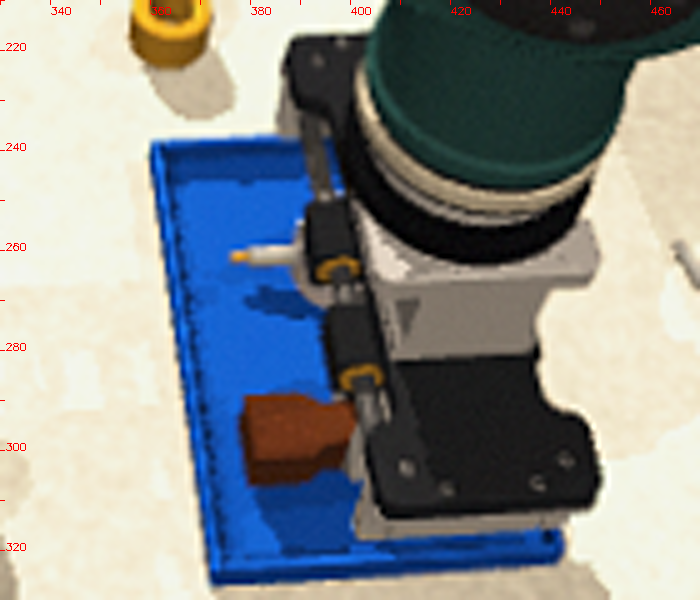

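Emit:
{"fn": "arm_command", "kwargs": {"offset": [[0,0,0.001],[0,0,0.001],[0,0,0.001],[0,0,0.01],[0,0,0.035],[0,0.01,0.065],[-0.005,0.035,0.09],[-0.01,0.065,0.1]], "delta_rot": [[0,0,0],[0,0,0],[0,0,0],[0,0,0],[0,0,0],[0,0,0],[0,0,0],[0,0,0]], "fingers": [0.2,0.28,0.34,0.34,0.34,0.34,0.34,0.4]}}

```text
time_s: 11.12
tool_pos: [0.5972, -0.1555, 0.2095]
orientation: [-3.139, 0.008, 3.074]
contact_force: [0.5, 0.9, 0.1]
finger_gap: 0.0355
```

Emit:
{"fn": "arm_command", "kwargs": {"offset": [[-0.005,0.038,0],[-0.01,0.076,0],[-0.015,0.115,0],[-0.02,0.155,0],[-0.025,0.195,0],[-0.03,0.235,0],[-0.035,0.275,0],[-0.04,0.315,0]], "delta_rot": [[0,0,0],[0,0,0],[0,0,0.03],[0,0,0.06],[0,0,0.09],[0,0,0.12],[0,0,0.15],[0,0,0.165]], "fingers": [0.62,0.62,0.62,0.62,0.62,0.62,0.62,0.62]}}

```text
time_s: 11.78
tool_pos: [0.5553, 0.1627, 0.205]
orientation: [3.141, 0.001, -3.04]
contact_force: [1.1, -0.0, 0.2]
finger_gap: 0.0581
```

Emit:
{"fn": "arm_command", "kwargs": {"offset": [[-0.01,0.04,0],[-0.019,0.08,0],[-0.028,0.115,0],[-0.037,0.145,0],[-0.043,0.165,0],[-0.047,0.1725,0],[-0.047,0.1725,0],[-0.047,0.1725,0]], "delta_rot": [[0,0,0],[0,0,0],[0,0,0],[0,0,0],[0,0,0],[0,0,0],[0,0,0],[0,0,0]], "fingers": [0.62,0.62,0.62,0.62,0.62,0.62,0.62,0.62]}}

```text
time_s: 12.45
tool_pos: [0.5089, 0.3328, 0.2043]
orientation: [-3.141, 0.0, -3.041]
contact_force: [0.7, -0.0, 0.4]
finger_gap: 0.0587
```

Run:
```python
from h import *
wrist('w3')
from bench import arm
c=arm.camera("top");crop(c["color"],330,95,460,185,5,"pics/t3.png")
```

```text
[0.5089 0.3328 0.2043] [-3.1408e+00  3.0000e-04 -3.0411e+00]
```

View pics/w3.png

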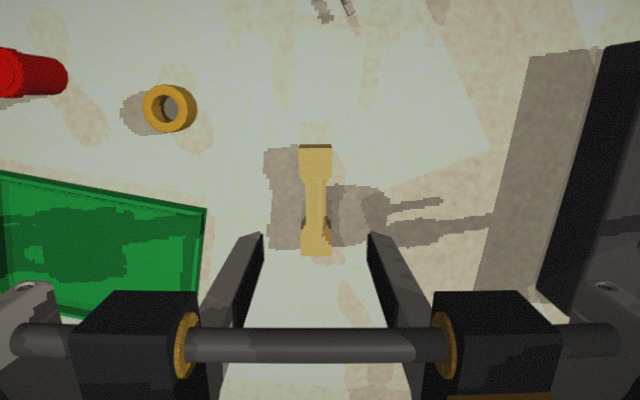

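View pics/t3.png

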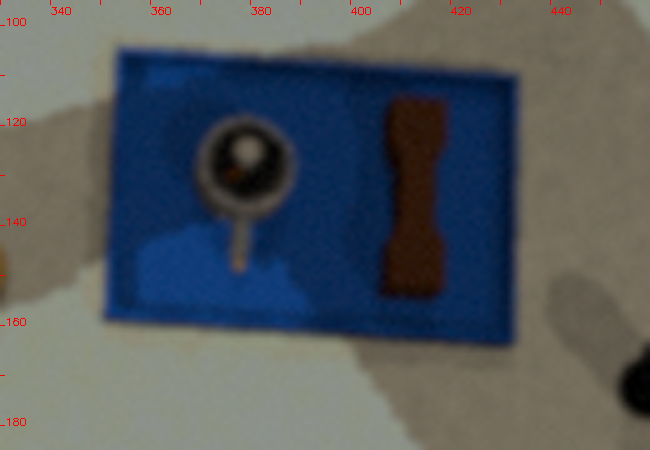

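Emit:
{"fn": "arm_command", "kwargs": {"offset": [[0,0,-0.02],[0,0,-0.045],[0,0,-0.07],[0,0,-0.088],[0,0,-0.098],[0,0,-0.101],[0,0,-0.101],[0,0,-0.101]], "delta_rot": [[0,0,0],[0,0,0],[0,0,0],[0,0,0],[0,0,0],[0,0,0],[0,0,0],[0,0,0]], "fingers": [0.62,0.62,0.62,0.62,0.62,0.62,0.5,0.4]}}

```text
time_s: 13.22
tool_pos: [0.5098, 0.3332, 0.1045]
orientation: [3.141, 0.002, -3.042]
contact_force: [0.1, -0.1, 0.5]
finger_gap: 0.0482
```

Emit:
{"fn": "arm_command", "kwargs": {"offset": [[0,0,0],[0,0,0],[0,0,0],[0,0,0],[0,0,0],[0,0,0],[0,0,0],[0,0,0]], "delta_rot": [[0,0,0],[0,0,0],[0,0,0],[0,0,0],[0,0,0],[0,0,0],[0,0,0],[0,0,0]], "fingers": [0.3,0.2,0.1,0,0,0,0,0]}}

```text
time_s: 13.88
tool_pos: [0.509, 0.3335, 0.1037]
orientation: [3.141, 0.001, -3.041]
contact_force: [0.0, 0.3, 2.8]
finger_gap: 0.0158
```

Emit:
{"fn": "arm_command", "kwargs": {"offset": [[0,0,0.015],[0,0,0.04],[0.008,-0.012,0.065],[0.022,-0.038,0.075],[0.04,-0.07,0.075],[0.057,-0.102,0.07],[0.072,-0.128,0.065],[0.08,-0.144,0.06]], "delta_rot": [[0,0,0],[0,0,0],[0,0,-0.03],[0,0,-0.07],[0,0,-0.11],[0,0,-0.15],[0,0,-0.185],[0,0,-0.185]], "fingers": [0,0,0,0,0,0,0,0]}}

```text
time_s: 14.55
tool_pos: [0.5901, 0.1864, 0.1628]
orientation: [-3.141, 0.001, 3.053]
contact_force: [-0.5, 0.2, -0.5]
finger_gap: 0.0158
```

Emit:
{"fn": "arm_command", "kwargs": {"offset": [[0,0,-0.01],[0,0,-0.025],[0,0,-0.038],[0,0,-0.046],[0,0,-0.051],[0,0,-0.054],[0,0,-0.056],[0,0,-0.0575]], "delta_rot": [[0,0,0],[0,0,0],[0,0,0],[0,0,0],[0,0,0],[0,0,0],[0,0,0],[0,0,0]], "fingers": [0,0,0,0,0,0,0,0]}}

```text
time_s: 15.22
tool_pos: [0.5888, 0.1899, 0.1067]
orientation: [3.141, 0.0, 3.057]
contact_force: [-3.0, -0.4, 7.5]
finger_gap: 0.0161
```

Run:
```python
from bench import arm
from h import *
s=arm.read_state();print(s["tool_pos"],s["contact_force"],s["finger_gap"])
c=arm.camera("side");crop(c["color"],280,110,420,230,5,"pics/s5.png")
```

```text
[0.58880715 0.18992424 0.10671673] [-2.97630058 -0.37777204  7.50674277] 0.01609465456677749
```

View pics/s5.png

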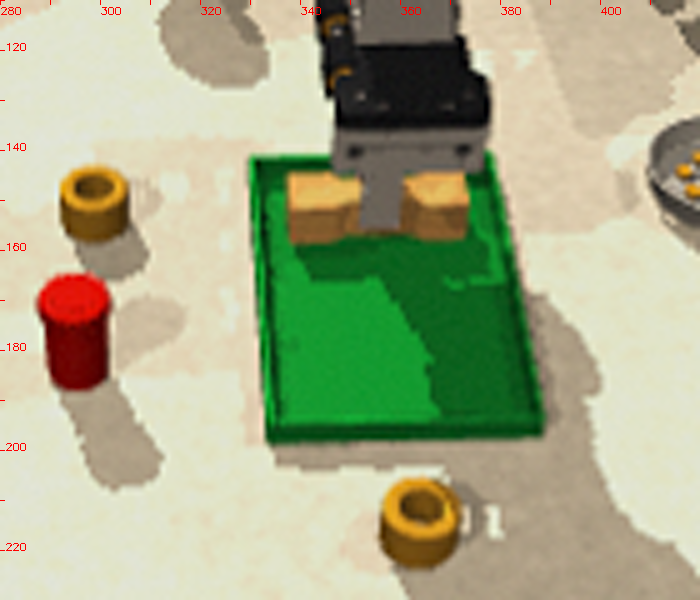

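Emit:
{"fn": "arm_command", "kwargs": {"offset": [[0,0,0.001],[0,0,0.001],[0,0,0.001],[0,0,0.01],[0,0,0.035],[0,-0.01,0.065],[-0.003,-0.035,0.09],[-0.007,-0.07,0.1]], "delta_rot": [[0,0,0],[0,0,0],[0,0,0],[0,0,0],[0,0,0],[0,0,0],[0,0,0],[0,0,0]], "fingers": [0.2,0.28,0.34,0.34,0.34,0.34,0.34,0.4]}}

```text
time_s: 15.93
tool_pos: [0.5835, 0.1207, 0.2113]
orientation: [3.139, 0.008, 3.06]
contact_force: [-0.0, 0.4, 0.5]
finger_gap: 0.0355
```

Emit:
{"fn": "arm_command", "kwargs": {"offset": [[-0.005,-0.038,0],[-0.01,-0.076,0],[-0.015,-0.115,0],[-0.02,-0.155,0],[-0.025,-0.195,0],[-0.03,-0.235,0],[-0.035,-0.275,0],[-0.04,-0.313,0]], "delta_rot": [[0,0,0],[0,0,0],[0,0,0],[0,0,0],[0,0,0],[0,0,0],[0,0,0],[0,0,0]], "fingers": [0.62,0.62,0.62,0.62,0.62,0.62,0.62,0.62]}}

```text
time_s: 16.6
tool_pos: [0.5413, -0.1958, 0.2068]
orientation: [-3.141, 0.001, 3.056]
contact_force: [1.1, -0.4, -0.1]
finger_gap: 0.0583
```

Emit:
{"fn": "arm_command", "kwargs": {"offset": [[-0.006,-0.035,0],[-0.012,-0.07,0],[-0.017,-0.1,0],[-0.021,-0.122,0],[-0.023,-0.1325,0],[-0.023,-0.1345,0],[-0.023,-0.1345,0],[-0.023,-0.1345,0]], "delta_rot": [[0,0,0],[0,0,0],[0,0,0],[0,0,0],[0,0,0],[0,0,0],[0,0,0],[0,0,0]], "fingers": [0.62,0.62,0.62,0.62,0.62,0.62,0.62,0.62]}}

```text
time_s: 17.27
tool_pos: [0.5192, -0.3269, 0.2059]
orientation: [3.141, 0.0, 3.058]
contact_force: [0.3, 0.5, -0.2]
finger_gap: 0.0582
```

```bash
python3 -c "from h import *;wrist('w4')"
```

```text
[ 0.5192 -0.3269  0.2059] [3.1407e+00 2.0000e-04 3.0578e+00]
```

View pics/w4.png

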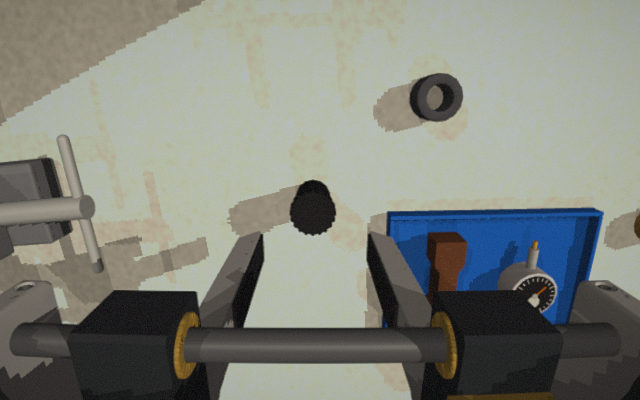

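Run:
```python
from h import *
d=np.load("w4.npz");T=wT(d)
print(at(d,(313,210),.05,T),at(d,(314.5,185),0.0,T),at(d,(95,205),.06,T))
```

```text
[ 0.51740363 -0.32716987  0.05      ] [ 0.51108104 -0.32555348  0.        ] [ 0.49780525 -0.48127238  0.06      ]
```

Emit:
{"fn": "arm_command", "kwargs": {"offset": [[0,-0.001,-0.02],[-0.001,-0.001,-0.045],[-0.001,-0.001,-0.07],[-0.001,-0.001,-0.088],[-0.001,-0.001,-0.097],[-0.001,-0.001,-0.1],[-0.001,-0.001,-0.1],[-0.001,-0.001,-0.1]], "delta_rot": [[0,0,0],[0,0,0],[0,0,0],[0,0,0],[0,0,0],[0,0,0],[0,0,0],[0,0,0]], "fingers": [0.62,0.62,0.62,0.62,0.62,0.62,0.62,0.55]}}

```text
time_s: 17.98
tool_pos: [0.5187, -0.3291, 0.1071]
orientation: [-3.14, 0.002, 3.058]
contact_force: [-0.4, 0.7, 0.5]
finger_gap: 0.0544
```

Emit:
{"fn": "arm_command", "kwargs": {"offset": [[0,0,0],[0,0,0],[0,0,0],[0,0,0],[0,0,0],[0,0,0],[0,0,0],[0,0,0]], "delta_rot": [[0,0,0],[0,0,0],[0,0,0],[0,0,0],[0,0,0],[0,0,0],[0,0,0],[0,0,0]], "fingers": [0.5,0.45,0.4,0.35,0.3,0.2,0.1,0.1]}}

```text
time_s: 18.65
tool_pos: [0.5181, -0.3293, 0.1063]
orientation: [-3.141, 0.001, 3.057]
contact_force: [0.1, 0.9, 4.0]
finger_gap: 0.032
```

Run:
```python
from bench import arm
from h import *
c=arm.camera("side");crop(c["color"],310,270,450,390,5,"pics/s6.png")
```

```text
(no output)
```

View pics/s6.png

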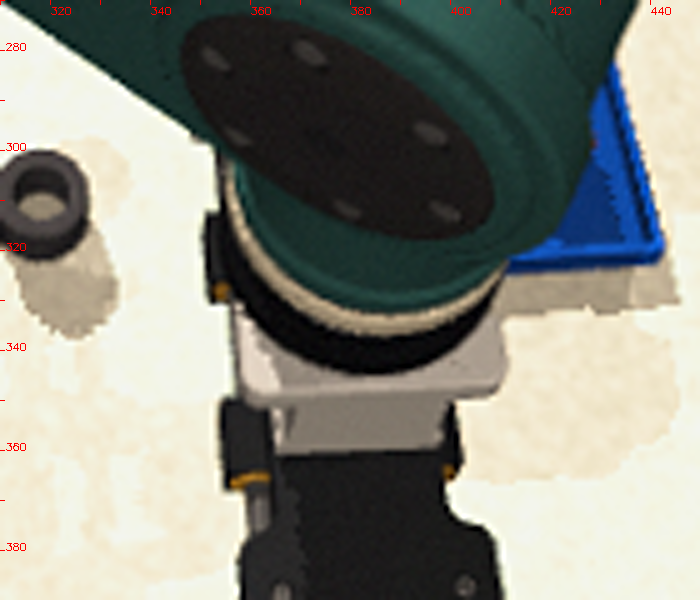

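Emit:
{"fn": "arm_command", "kwargs": {"offset": [[0,0,0.01],[0,0,0.03],[0,0,0.055],[0.004,0.015,0.08],[0.011,0.045,0.09],[0.019,0.08,0.09],[0.027,0.118,0.09],[0.035,0.156,0.09]], "delta_rot": [[0,0,0],[0,0,0],[0,0,0],[0,0,0],[0,0,0],[0,0,0],[0,0,0],[0,0,0]], "fingers": [0.1,0.1,0.1,0.1,0.1,0.1,0.1,0.1]}}

```text
time_s: 19.37
tool_pos: [0.5527, -0.172, 0.1962]
orientation: [-3.141, 0.0, 3.055]
contact_force: [1.1, 0.2, -0.8]
finger_gap: 0.0319
```

```bash
python3 -c "from h import *;wrist('w5')
from bench import arm
c=arm.camera('side');crop(c['color'],310,170,450,290,5,'pics/s7.png')"
```

```text
[ 0.5527 -0.172   0.1962] [-3.1414e+00  4.0000e-04  3.0554e+00]
```

View pics/w5.png

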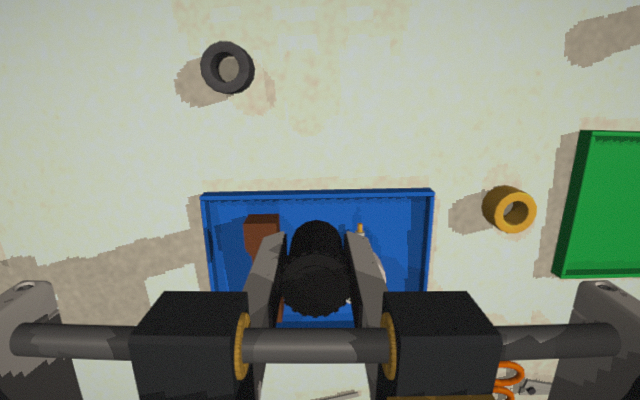

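View pics/s7.png

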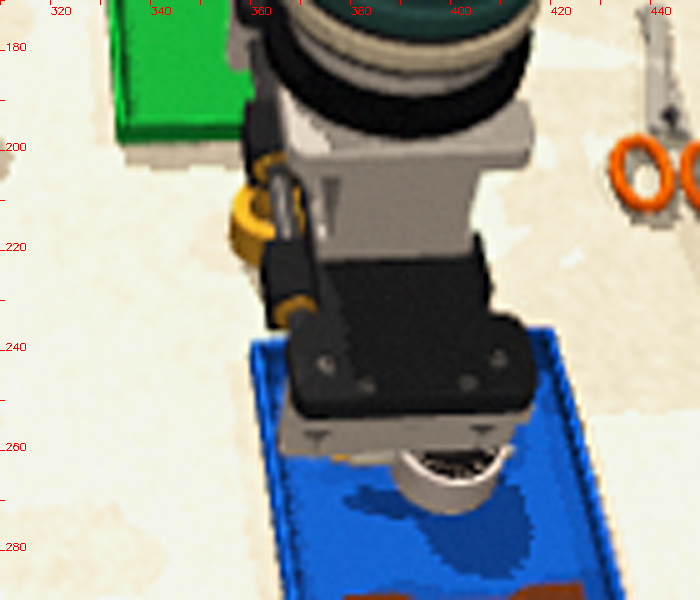

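Emit:
{"fn": "arm_command", "kwargs": {"offset": [[0.008,0.035,0],[0.016,0.074,0],[0.024,0.113,0],[0.032,0.152,0],[0.04,0.191,0],[0.047,0.228,0],[0.053,0.262,0],[0.057,0.287,0]], "delta_rot": [[0,0,0],[0,0,0],[0,0,0],[0,0,0],[0,0,0],[0,0,0],[0,0,0],[0,0,0]], "fingers": [0.1,0.1,0.1,0.1,0.1,0.1,0.1,0.1]}}

```text
time_s: 20.13
tool_pos: [0.61, 0.116, 0.1955]
orientation: [3.141, -0.0, 3.058]
contact_force: [0.0, 0.3, -0.4]
finger_gap: 0.0315
```

Emit:
{"fn": "arm_command", "kwargs": {"offset": [[0.0025,0.012,0],[0.0025,0.015,-0.01],[0.0025,0.015,-0.028],[0.0025,0.015,-0.046],[0.0025,0.015,-0.061],[0.0025,0.015,-0.072],[0.0025,0.015,-0.079],[0.0025,0.015,-0.083]], "delta_rot": [[0,0,0],[0,0,0],[0,0,0],[0,0,0],[0,0,0],[0,0,0],[0,0,0],[0,0,0]], "fingers": [0.1,0.1,0.1,0.1,0.1,0.1,0.1,0.1]}}

```text
time_s: 20.8
tool_pos: [0.6118, 0.1275, 0.1111]
orientation: [-3.141, -0.002, 3.055]
contact_force: [-0.4, -0.5, -1.6]
finger_gap: 0.0317
```

Run:
```python
from bench import arm
from h import *
c=arm.camera("side");crop(c["color"],280,110,420,230,5,"pics/s8.png")
```

```text
(no output)
```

View pics/s8.png

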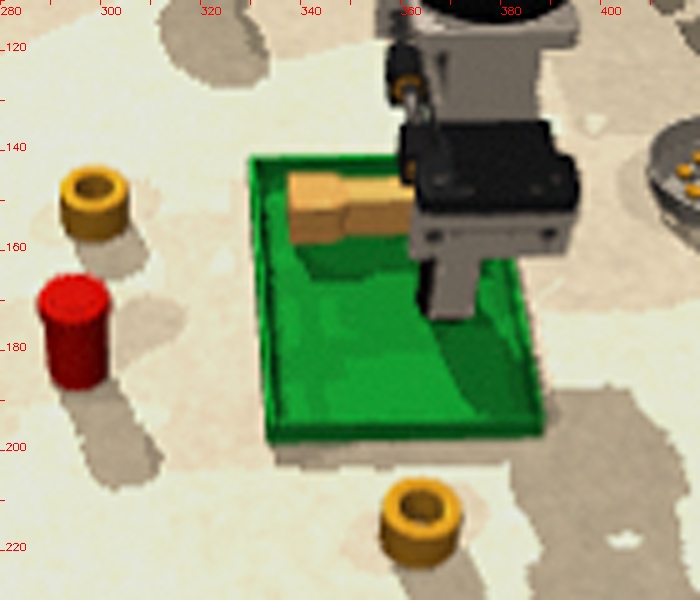

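Emit:
{"fn": "arm_command", "kwargs": {"offset": [[0,0,-0.001],[0,0,-0.002],[0,0,-0.0025],[0,0,-0.003],[0,0,-0.0035],[0,0,-0.004],[0,0,-0.0045],[0,0,-0.0045]], "delta_rot": [[0,0,0],[0,0,0],[0,0,0],[0,0,0],[0,0,0],[0,0,0],[0,0,0],[0,0,0]], "fingers": [0.1,0.1,0.1,0.1,0.1,0.1,0.1,0.1]}}

```text
time_s: 21.52
tool_pos: [0.6128, 0.129, 0.1093]
orientation: [3.141, 0.002, 3.057]
contact_force: [-0.9, 0.7, 4.1]
finger_gap: 0.0321
```

Emit:
{"fn": "arm_command", "kwargs": {"offset": [[0,0,0.0005],[0,0,0.0005],[0,0,0.0005],[0,0,0.0005],[0,0,0.0005],[0,0,0.0005],[0,0,0.005],[0,0,0.018]], "delta_rot": [[0,0,0],[0,0,0],[0,0,0],[0,0,0],[0,0,0],[0,0,0],[0,0,0],[0,0,0]], "fingers": [0.37,0.4,0.43,0.46,0.5,0.5,0.5,0.5]}}

```text
time_s: 22.18
tool_pos: [0.611, 0.1287, 0.1242]
orientation: [-3.141, -0.005, 3.057]
contact_force: [-1.0, 0.2, 0.3]
finger_gap: 0.0468
```

Emit:
{"fn": "arm_command", "kwargs": {"offset": [[0,0,0.03],[0,0,0.06],[-0.01,0.005,0.075],[-0.04,0.02,0.079],[-0.075,0.037,0.079],[-0.11,0.054,0.079],[-0.145,0.072,0.079],[-0.1665,0.0825,0.079]], "delta_rot": [[0,0,0],[0,0,0],[0,0,0],[0,0,0],[0,0,0],[0,0,0],[0,0,0],[0,0,0]], "fingers": [0.5,0.5,0.5,0.6,0.65,0.65,0.65,0.65]}}

```text
time_s: 22.85
tool_pos: [0.4431, 0.2126, 0.2067]
orientation: [3.14, 0.0, 3.058]
contact_force: [-0.4, 1.3, -0.1]
finger_gap: 0.061
```

```bash
python3 -c "from h import *;wrist('w6')
from bench import arm
c=arm.camera('top');crop(c['color'],150,95,340,230,4,'pics/t4.png')"
```

```text
[0.4431 0.2126 0.2067] [3.1401e+00 5.0000e-04 3.0580e+00]
```

View pics/w6.png

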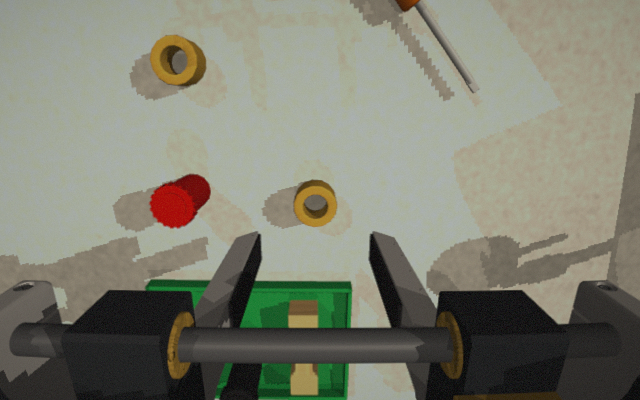

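View pics/t4.png

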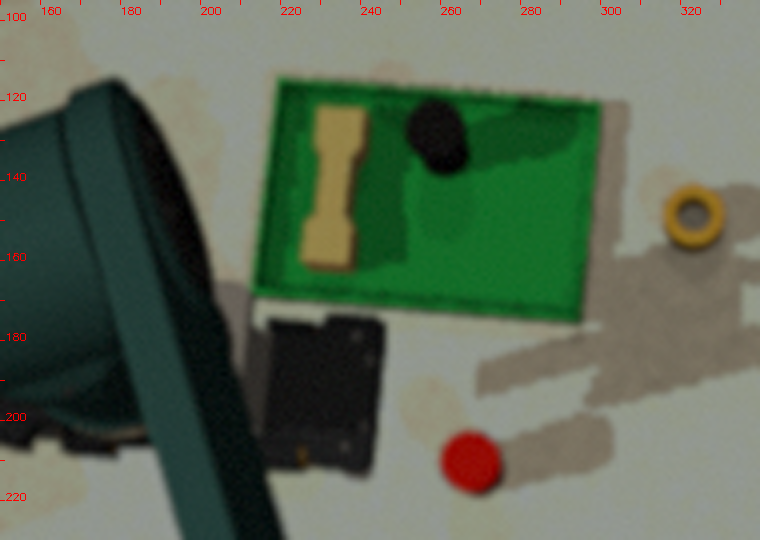

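Emit:
{"fn": "arm_command", "kwargs": {"offset": [[0,0,-0.02],[0,0,-0.045],[0,0,-0.07],[0,0,-0.088],[0,0,-0.098],[0,0,-0.102],[0,0,-0.102],[0,0,-0.102]], "delta_rot": [[0,0,0],[0,0,0],[0,0,0],[0,0,0],[0,0,0],[0,0,0],[0,0,0],[0,0,0]], "fingers": [0.65,0.65,0.65,0.65,0.65,0.65,0.6,0.55]}}

```text
time_s: 23.62
tool_pos: [0.4469, 0.2114, 0.1044]
orientation: [3.141, 0.002, 3.056]
contact_force: [-0.4, 0.3, 0.4]
finger_gap: 0.0535
```

Emit:
{"fn": "arm_command", "kwargs": {"offset": [[0,0,0],[0,0,0],[0,0,0],[0,0,0],[0,0,0],[0,0,0],[0,0,0],[0,0,0]], "delta_rot": [[0,0,0],[0,0,0],[0,0,0],[0,0,0],[0,0,0],[0,0,0],[0,0,0],[0,0,0]], "fingers": [0.5,0.45,0.4,0.35,0.3,0.2,0.1,0.1]}}

```text
time_s: 24.28
tool_pos: [0.4464, 0.2118, 0.1042]
orientation: [3.14, 0.002, 3.057]
contact_force: [0.5, 1.1, 5.7]
finger_gap: 0.0356
```

Emit:
{"fn": "arm_command", "kwargs": {"offset": [[0,0,0.015],[0,0,0.04],[0.008,-0.009,0.065],[0.027,-0.03,0.08],[0.051,-0.056,0.08],[0.075,-0.083,0.08],[0.096,-0.105,0.075],[0.107,-0.1175,0.065]], "delta_rot": [[0,0,0],[0,0,0],[0,0,0],[0,0,0],[0,0,0],[0,0,0],[0,0,0],[0,0,0]], "fingers": [0.1,0.1,0.1,0.1,0.1,0.1,0.1,0.1]}}

```text
time_s: 24.95
tool_pos: [0.555, 0.091, 0.1684]
orientation: [-3.14, 0.002, 3.055]
contact_force: [0.8, 0.9, -1.2]
finger_gap: 0.0359
```

Emit:
{"fn": "arm_command", "kwargs": {"offset": [[0,0,-0.012],[0,0,-0.028],[0,0,-0.042],[0,0,-0.05],[0,0,-0.056],[0,0,-0.059],[0,0,-0.061],[0,0,-0.0625]], "delta_rot": [[0,0,0],[0,0,0],[0,0,0],[0,0,0],[0,0,0],[0,0,0],[0,0,0],[0,0,0]], "fingers": [0.1,0.1,0.1,0.1,0.1,0.1,0.1,0.1]}}

```text
time_s: 25.62
tool_pos: [0.5521, 0.0943, 0.1072]
orientation: [3.142, -0.002, 3.057]
contact_force: [-6.6, 0.6, 11.1]
finger_gap: 0.0355
```

Run:
```python
from bench import arm
from h import *
c=arm.camera("side");crop(c["color"],280,110,420,230,5,"pics/s9.png")
```

```text
(no output)
```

View pics/s9.png

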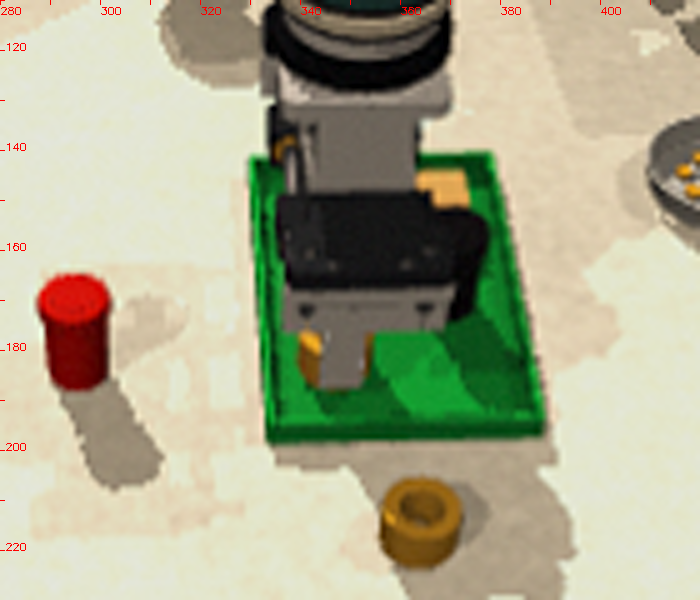

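Emit:
{"fn": "arm_command", "kwargs": {"offset": [[0,0,0.001],[0,0,0.001],[0,0,0.001],[0,0,0.001],[0,0,0.001],[0,0,0.006],[0,0,0.025],[0,0,0.055]], "delta_rot": [[0,0,0],[0,0,0],[0,0,0],[0,0,0],[0,0,0],[0,0,0],[0,0,0],[0,0,0]], "fingers": [0.41,0.45,0.5,0.52,0.52,0.52,0.52,0.52]}}

```text
time_s: 26.33
tool_pos: [0.5508, 0.0937, 0.1578]
orientation: [-3.14, -0.008, 3.057]
contact_force: [0.4, -0.6, -0.5]
finger_gap: 0.0487
```

Emit:
{"fn": "arm_command", "kwargs": {"offset": [[0,0,0.035],[-0.02,0,0.07],[-0.05,0,0.09],[-0.09,0,0.1],[-0.12,0,0.1],[-0.15,0,0.1],[-0.165,0,0.1],[-0.17,0,0.1]], "delta_rot": [[0,0,0],[0,0,0],[0,0,0],[0,0,0],[0,0,0],[0,0,0],[0,0,0],[0,0,0]], "fingers": [0.52,0.52,0.52,0.52,0.52,0.52,0.52,0.52]}}

```text
time_s: 27.0
tool_pos: [0.3809, 0.094, 0.2615]
orientation: [3.141, 0.001, 3.057]
contact_force: [0.8, -0.1, 0.5]
finger_gap: 0.0486
```

Run:
```python
from bench import arm
from h import *
c=arm.camera("side");crop(c["color"],250,120,450,350,3,"pics/s10.png");crop(c["color"],250,120,450,320,3,"pics/s10.png")
cv2.imwrite("pics/s10f.png",c["color"])
c=arm.camera("top");crop(c["color"],200,95,450,235,3,"pics/t10.png")
```

```text
(no output)
```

View pics/s10f.png

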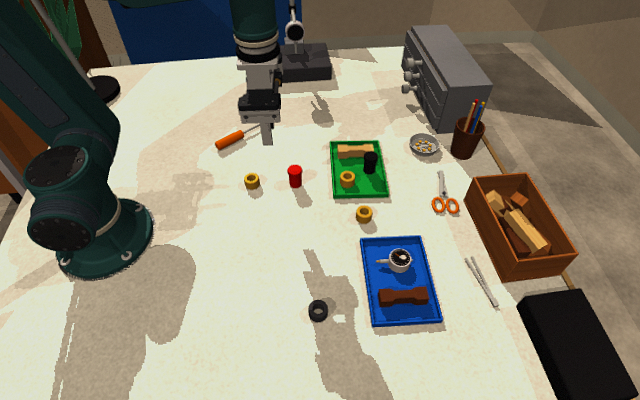

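View pics/t10.png

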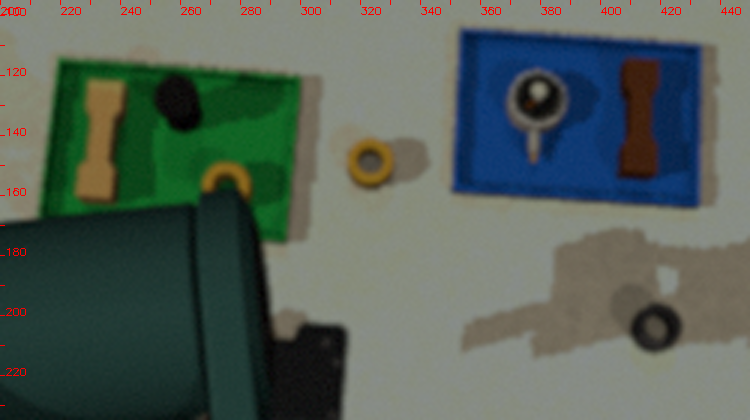

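View pics/s10.png

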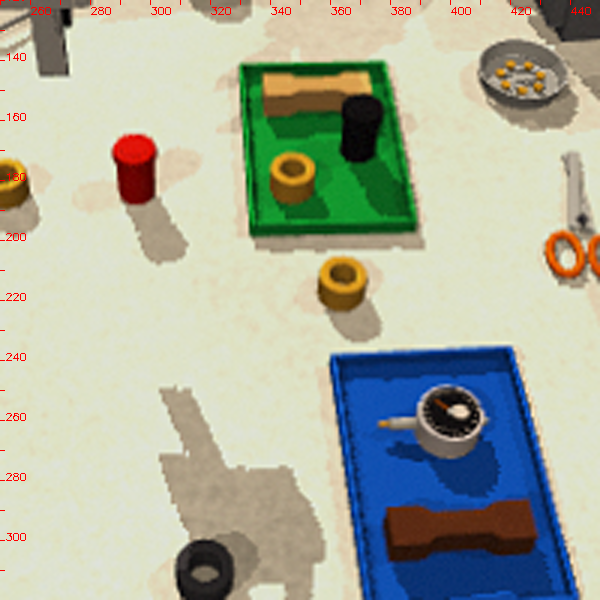

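The final pictures show gauge (side 399,258) and walnut (402,296) in the blue tray. Maple (355,151), canister upright (370,162) and collar (347,180) are flat in the green tray. Red canister (295,176) and steel collar (318,310) have not moved.

```bash
python3 -c "
from bench import arm
print(arm.read_state()['time_s'],arm.hand_in())"
```

```text
the job is handed in; nothing more can be done
27.1 None
```

I made up both trays in the order you listed and handed the job in at 27.1 s of the 128 s allowed; it reports no verdict.

- **Blue tray:** the dial gauge is in place with its dial up. I lowered it in small steps until the force reading showed it on the floor, then released it. The walnut handle lies flat beside it.
- **Green tray:** the maple handle lies flat, the black canister stands upright, and the brass collar lies flat. The collar is the one that started farthest to the robot's left, at about (0.446, 0.212).
- **Left alone:** the red canister, the grey steel collar and the two other brass collars look unmoved.

The last side and top pictures show all five parts apart from each other inside their trays, with the gripper clear. The arm hid part of the brass collar in the last top picture, but the side picture shows it whole. The highest contact force I saw in any reading was about 13 N.

Two measurements were slightly off:
- **Camera positions:** the cameras disagreed by 1–3 mm on most points. They differed by up to 5 mm on the maple handle and about 10 mm on one green tray corner, so I used the top camera there.
- **Gauge grip:** the finger gap read 44 mm when it closed on the gauge and 43 mm while carrying it. The gauge still ended up where intended.

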